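# Press the yellow-striped cartridge home in its tray

## Robot

A 6-joint arm with a two-finger parallel gripper is mounted at the origin on the work surface. World frame = base frame: x ahead of the robot, y to its left, z up, the work surface at z = 0. Lengths are in m, angles in rad, forces in N, time in s.
With the tool pointing down it reaches from about 0.375 to 0.9 m from the base axis. Payload 3.1 kg.
Tool frame: the origin (TCP) lies between the finger pads; the fingertips stand 17 mm ahead of it and the grasp point (between the pads) lies 2 mm behind it; z points along the fingers, y is the line along which they close (so a half turn about z gives the same grasp; the last joint's range is limited). The gripper opens to 85 mm and grips with 20 to 120 N. Pads are 22 mm wide; open, the fingers measure 114 mm over their backs; the gripper's body (76 mm by 85 mm) begins 54 mm behind the grasp point. The pads swing forward as they close: fully open they stand 13 mm farther back than shut.
Start: joints at [-1.325, 0.527, 1.433, -0, 1.181, -0.178], TCP at [0.258, -0.569, 0.248] pointing down, gripper open.
Joint ranges: [-3.08, 3.08], [-0.75, 2.2], [0.22, 2.44], [-1.43, 4.57], [0, 2.65], [-2.85, 2.85]. Speed limits (rad/s): [2.79, 2.79, 3.14, 3.14, 3.14, 3.14].

## Interface

Orientations are given as a unit quaternion [x, y, z, w].
In Python, from station import sense, vision, order gives the robot as it stands.
- The arm moves only by the shell command python3 -m crank 'ROWS' [OPENING] [FORCE]. ROWS is JSON, a list of rows, each an object with "dp": the shift along the world's x, y, z in units of 30 mm (1.0 is 30 mm), a list of three; "angular": the turn, a rotation vector about the world's x, y, z in degrees, a list of three. In form: [{"dp": [dx, dy, dz], "angular": [ax, ay, az]}, ...]. A call has 1 to 20 rows; each row shifts and turns the commanded pose from where the row before left it; what a row does not reach is not made up. A row lasts 1/10 s, in which the tool goes at most 50 mm and 8.59 degrees, less where a joint would pass 70% of its speed; a pose out of reach is approached as far as the arm can. A call is refused whole if a number of a shift passes 1 or a number of a turn 8.59, either way. A call with a gripper value outside its range is refused whole. OPENING is the closure, from 0 (fully open) to 1 (shut), set as the call begins (- or left out, the last holds). The fingers move at their own pace and stop on an object; FORCE is the grip in N (left out, the last holds). Time passes only in rows, so rows that do not move let the fingers close. It gives the time, the measured TCP pose, the force, the opening and the grip force at its end, in the units of the state.
- sense(): the state, without advancing time (a new reading comes with each control period).
- vision.snapshot(name): name is "scene" or "top" or "wrist"; returns a dict with "image" (420x560x3 uint8, blue, green, red), "range_z" (420x560 float32, m along the optical axis (not along the pixel's ray), 0 where there is no reading), "mtx" (3x3 intrinsics, pixels), "pose" (4x4, takes a point from camera to world coordinates); the wrist camera has in their place "mount" (4x4, takes a point from camera to tool coordinates, whose origin is the TCP and whose axes are the flange's). Camera axes: x right, y down, z forward; pixel columns grow to the right and rows downward; lengths in m; the calibration is good to about 2 mm. A picture is of the moment at which its call begins: read the wrist's pose just before it.
- order.sign_off(): hands the job in; it is judged then, once.
The state is a dict: "t": time; "q": joint angles; "qd": joint speeds; "tau": joint torques, N m; "tcp_pos": TCP position; "tool_rot": TCP orientation; "force": force on the tool from outside, world axes, zero at the start; "ft_torque": the same for the moment, N m; "finger_gap": opening from 0.0 (shut) to 1.0 (fully open); "gripper_force": force on a finger pad.
Only numpy, scipy, OpenCV 4.12 (cv2) and the standard library are available. Lean on these libraries where they do the work, as an engineer would, in place of code of your own. Each camera call takes 0.05 s, during which the arm holds its last target. There are 200 camera calls.

## Task

The blue cartridge with the yellow stripe is sticking up in its well of the tray: press it gently straight down with the fingertips until it is fully home, then draw the hand clear. Do not pull it up, do not touch the other two blue cartridges (the white-striped one is meant to stay sticking up, it is played next), and leave the die, the keyring and the controller stand where they are.

Things in the scene. Friction and masses are not known exactly. Their poses are not given: they have to be found in the camera images.
- tray: dark hard silicone cartridge tray, fixed to the shelf, 130 mm (own x) by 230 mm (own y), 34 mm high; origin at the centre of its underside, on the shelf top (z = 0). Six upright wells, 16 mm by 58 mm, at own x = -30 and +30 mm, own y = -72, 0 and +72 mm; three hold a cartridge, in any of the wells, three are empty. A cartridge's axes are parallel to the tray's.
- cart_yellow_top (a point): blue game cartridge standing upright in a well of the tray, 56 mm wide (own y axis), 14 mm thick (own x axis), 50 mm tall. A 24 mm wide YELLOW stripe runs over the middle of its top edge and down its faces. This point is the centre of its top edge. Fully home the top edge is 56 mm above the shelf; at the start it is 10 to 14 mm higher.
- cart_yellow (a joint): how far the yellow-striped cartridge is pushed down its well, m: 0 = 14 mm short of home (top edge 70 mm above the shelf), 0.014 = fully home against a firm stop, negative = pulled up. It slides only straight down or up, with about 4 N of friction, no spring, and stays where it is left.
- cart_white_top (a point): blue game cartridge standing upright in a well of the tray, 56 mm wide (own y axis), 14 mm thick (own x axis), 50 mm tall. A 24 mm wide WHITE stripe runs over the middle of its top edge. This point is the centre of its top edge, 63 to 68 mm above the shelf. It must stay as it is.
- cart_plain_top (a point): blue game cartridge standing upright in a well of the tray, 56 mm wide (own y axis), 14 mm thick (own x axis), 50 mm tall. Plain blue top edge without a stripe, already home. This point is the centre of its top edge, 56 mm above the shelf.
- die: loose wooden die, a 30 mm cube with black pips, beside the tray; origin at the centre of its underside.
- keyring: loose flat steel keyring shaped like a bottle opener, lying on the shelf between the robot and the tray, 80 mm long (own y), 32 mm wide, 5 mm thick; origin on its underside near the middle.
- stand: loose black upright stand with a white game controller resting in it (one piece), foot 96 mm across, about 140 mm wide (own y), 115 mm high; origin at the centre of its underside.

How it is judged:
By the outcome, as a careful person would: the job done as asked, in the order asked, and still so for the second after the job is handed in, with the robot touching nothing.
It also fails if it takes over 32 s, if anything falls off the work surface, if the arm or the gripper's body presses on something with over 40 N, if the wrist force passes 120 N, or if a joint passes its speed limit or range.

## Working session

There is one attempt and no reset: what is moved stays moved. The work goes in short steps, Python scripts to look and compute and a shell command to move; the robot and the scene stay as the last step left them, time stands still between calls to the robot, and variables do not carry over. Pictures are saved under pics/ and viewed, at most 10 in all, crops included, and the job is handed in when it is done.

```bash
mkdir -p pics; python3 - <<'E'
from station import sense, vision
import cv2, numpy as np, pickle
s=sense(); print(s['tcp_pos'],s['tool_rot'],s['finger_gap'],s['t'])
a=vision.snapshot('top'); pickle.dump(a,open('top.pkl','wb')); cv2.imwrite('pics/top.png',a['image'])
b=vision.snapshot('scene'); pickle.dump(b,open('scene.pkl','wb')); cv2.imwrite('pics/scene.png',b['image'])
E
```

```text
[ 0.25743892 -0.56876935  0.2473329 ] [ 9.77528492e-01  2.10800518e-01 -3.20395848e-05 -1.08965608e-03] 0.9973425245801648 0.0
```

View pics/top.png

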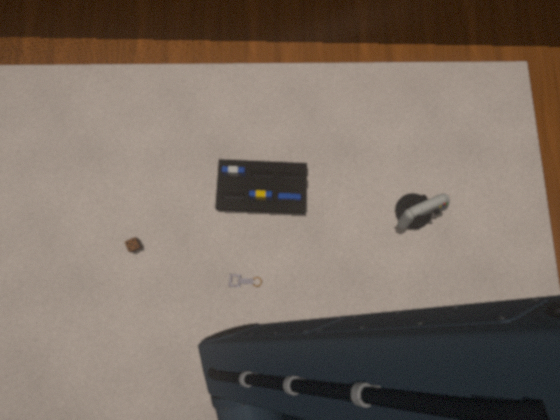

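View pics/scene.png

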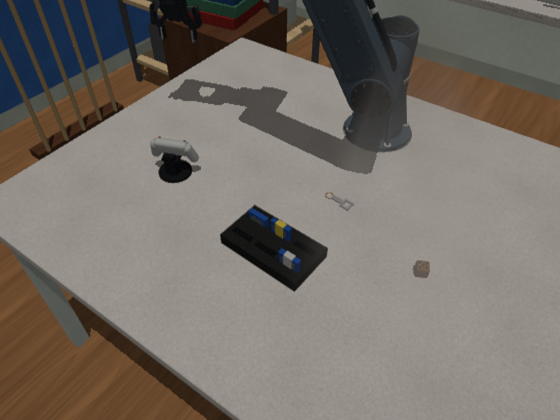

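The top view shows yellow at (260,194), plain at (289,196) and white at (233,170), all inside the tray whose centre is about (262,187). The die is at (134,244), the keyring at (245,281) and the stand at (420,212). The scene view agrees.

```bash
cat > h.py <<'E'
import cv2, numpy as np
def ray(cam,T,u,v,z):
    d=T[:3,:3]@np.linalg.solve(cam['mtx'],[u,v,1.]); o=T[:3,3]
    return o+d*(z-o[2])/d[2]
def blobs(img,lo,hi,amin=8):
    m=cv2.inRange(cv2.cvtColor(img,cv2.COLOR_BGR2HSV),lo,hi)
    n,l,st,c=cv2.connectedComponentsWithStats(m)
    return [(c[i],st[i,4],cv2.minAreaRect(np.argwhere(l==i)[:,::-1].astype(np.float32))) for i in range(1,n) if st[i,4]>=amin]
YEL=((20,120,80),(35,255,255)); BLU=((100,130,50),(130,255,255))
E
python3 - <<'E'
import pickle,numpy as np
from h import *
for n in('top','scene'):
    a=pickle.load(open(n+'.pkl','rb'))
    for nm,r in(('Y',YEL),('B',BLU)):
        for c,ar,rect in blobs(a['image'],*r):
            if ar>900: continue
            u,v=c; print(n,nm,c.round(1),ar,ray(a,a['pose'],u,v,.067 if nm=='Y' else .056).round(4), a['range_z'][int(v),int(u)])
    if n=='top':
        P=[ray(a,a['pose'],u,v,.034)[:2] for u,v in((219,160),(307,163),(305,214),(217,211))]
        print(np.round(P,3)); e=P[0]-P[1]; print('long axis deg',np.degrees(np.arctan2(e[1],e[0])))
        for q in((134,244),(245,281),(412,210)): print(ray(a,a['pose'],*q,0.01).round(3))
E
```

```text
top Y [260.1 193.4] 90 [0.5551 0.0146 0.067 ] 0.9677595
top B [241.3 169.4] 17 [0.6202 0.0617 0.056 ] 0.98501927
top B [224. 169.] 9 [0.6219 0.1051 0.056 ] 0.97823495
top B [251.6 193.1] 19 [0.5587 0.0362 0.056 ] 0.97019434
top B [268.8 193.4] 24 [ 0.5573 -0.0068  0.056 ] 0.0
top B [288.6 195.7] 99 [ 0.5506 -0.0559  0.056 ] 0.9868318
[[ 0.653  0.121]
 [ 0.641 -0.107]
 [ 0.507 -0.097]
 [ 0.519  0.125]]
long axis deg 87.20750466689768
[0.441 0.337 0.01 ]
[0.344 0.056 0.01 ]
[ 0.517 -0.38   0.01 ]
scene Y [279.5 227.6] 122 [0.5668 0.0162 0.067 ] 1.1061943
scene B [138.4  22.9] 622 [-0.0142 -1.0951  0.056 ] 3.190221
scene B [ 7.3 88.4] 743 [ 0.5804 -1.0812  0.056 ] 2.6213465
scene B [258.9 216.1] 171 [ 0.5575 -0.0525  0.056 ] 1.1397206
scene B [272.7 223. ] 52 [ 0.5562 -0.0114  0.056 ] 1.1178259
scene B [287.7 232.5] 94 [0.5602 0.0356 0.056 ] 1.1017882
scene B [280.7 252.9] 56 [0.6206 0.0575 0.056 ] 1.0504037
scene B [296.7 263.8] 92 [0.625  0.1047 0.056 ] 1.0343326
```

Yellow's top is at about (0.555, 0.015) and the tray's long axis is at about 87.5°. I'll shut the fingers and go above it at the present height, turning the closing line along the cartridge.

```bash
python3 -m crank '[{"dp":[0.5,0.97,0],"angular":[0,0,-1.4]},{"dp":[0.5,0.97,0],"angular":[0,0,-1.4]},{"dp":[0.5,0.97,0],"angular":[0,0,-1.4]},{"dp":[0.5,0.97,0],"angular":[0,0,-1.4]},{"dp":[0.5,0.97,0],"angular":[0,0,-1.4]},{"dp":[0.5,0.97,0],"angular":[0,0,-1.4]},{"dp":[0.5,0.97,0],"angular":[0,0,-1.4]},{"dp":[0.5,0.97,0],"angular":[0,0,-1.4]},{"dp":[0.5,0.97,0],"angular":[0,0,-1.4]},{"dp":[0.5,0.97,0],"angular":[0,0,-1.4]},{"dp":[0.5,0.97,0],"angular":[0,0,-1.4]},{"dp":[0.5,0.97,0],"angular":[0,0,-1.4]},{"dp":[0.5,0.97,0],"angular":[0,0,-1.4]},{"dp":[0.5,0.97,0],"angular":[0,0,-1.4]},{"dp":[0.5,0.97,0],"angular":[0,0,-1.4]},{"dp":[0.5,0.97,0],"angular":[0,0,-1.4]},{"dp":[0.5,0.97,0],"angular":[0,0,-1.4]},{"dp":[0.5,0.97,0],"angular":[0,0,-1.4]},{"dp":[0.4,0.97,0],"angular":[0,0,-1.4]},{"dp":[0.4,0.97,0],"angular":[0,0,-1.4]}]' 1 30
python3 -m crank '[{"dp":[0,0,0],"angular":[0,0,0]},{"dp":[0,0,0],"angular":[0,0,0]},{"dp":[0,0,0],"angular":[0,0,0]}]'
cat > look.py <<'E'
import sys
from station import sense, vision
from h import *
from scipy.spatial.transform import Rotation as R
s=sense(); a=vision.snapshot('wrist'); cv2.imwrite(sys.argv[1],a['image'])
T=np.eye(4);T[:3,:3]=R.from_quat(s['tool_rot']).as_matrix();T[:3,3]=s['tcp_pos'];T=T@a['mount']
print(s['tcp_pos'],'tool y',T[:0].size,R.from_quat(s['tool_rot']).as_matrix()[:,1:].T.round(4),s['force'],s['finger_gap'],s['t'])
zt=float(sys.argv[2])
for nm,r in(('Y',YEL),('B',BLU)):
    for c,ar,rect in blobs(a['image'],*r,150):
        u,v=c; d=a['range_z'][int(v),int(u)]
        p=(T@np.r_[np.linalg.solve(a['mtx'],[u,v,1])*d,1])[:3]
        print(nm,c.round(1),ar,'plane',ray(a,T,u,v,zt).round(4),'depth',p.round(4),np.round(rect[1],0),round(rect[2],1))
E
python3 look.py pics/w1.png .067
```

```text
t: 2.1
tcp_pos: [0.5517, 0.0139, 0.2479]
tool_rot: [0.999, -0.032, -0.0, -0.0]
force: [-0.4, -0.1, 0.1]
finger_gap: 0.004
gripper_force: 0.0
t: 2.4
tcp_pos: [0.5511, 0.012, 0.248]
tool_rot: [0.999, -0.032, -0.001, 0.0]
force: [-1.3, -1.6, -0.7]
finger_gap: -0.001
gripper_force: 0.0
[0.55105575 0.01195477 0.24800842] tool y 0 [[-6.410e-02 -9.979e-01  3.000e-04]
 [-1.100e-03 -3.000e-04 -1.000e+00]] [-1.32099955 -1.64767515 -0.73257844] -0.0011991105839058171 2.4
Y [281.  184.2] 515 plane [0.5594 0.0151 0.067 ] depth [0.5601 0.015  0.0711] [22. 22.] 90.0
B [188.  126.7] 195 plane [0.623  0.1032 0.067 ] depth [0.623  0.1036 0.0657] [14. 14.] 90.0
B [230. 127.] 249 plane [0.62   0.0617 0.067 ] depth [0.62   0.0621 0.0642] [19. 14.] 0.0
B [260.7 185.3] 222 plane [0.5595 0.0363 0.067 ] depth [0.56   0.0361 0.0697] [19. 14.] 90.0
B [301.1 184.9] 241 plane [ 0.5572 -0.0057  0.067 ] depth [ 0.5578 -0.0056  0.0703] [19. 14.] 90.0
B [345.7 183.1] 777 plane [ 0.5561 -0.0522  0.067 ] depth [0.6176 0.0081 0.3741] [54. 16.] -0.0
```

View pics/w1.png

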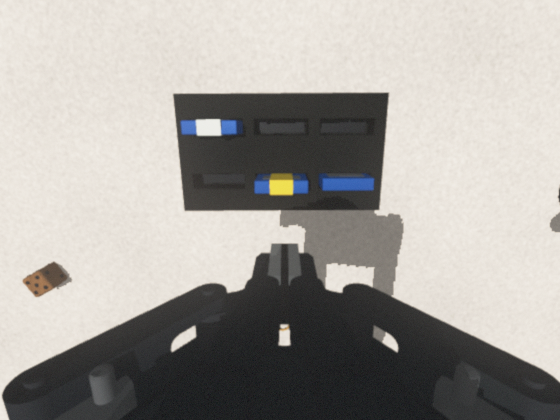

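The wrist view shows yellow at (281,184), plain at (346,183) and white at (208,127), with the fingertips at (285,250). I'll check the stripe's top face against its side on a crop.

```bash
python3 - <<'E'
import cv2
a=cv2.imread('pics/w1.png')[160:210,240:320]; cv2.imwrite('pics/c1.png',cv2.resize(a,None,fx=8,fy=8,interpolation=0))
print(a[8:42,41].tolist()); 
from station import vision; w=vision.snapshot('wrist'); print(w['mount'].round(3),w['mtx'].round(0)); print(w['range_z'][168:202,281].round(3))
E
```

```text
[[50, 55, 56], [44, 47, 51], [54, 56, 58], [50, 57, 56], [50, 57, 62], [45, 86, 97], [47, 115, 129], [46, 120, 136], [48, 121, 138], [45, 120, 137], [47, 123, 139], [55, 145, 167], [73, 202, 224], [80, 221, 238], [83, 224, 239], [84, 224, 240], [81, 223, 239], [84, 225, 240], [81, 223, 239], [85, 224, 240], [81, 223, 239], [82, 224, 240], [83, 224, 240], [84, 223, 239], [84, 223, 239], [83, 221, 238], [73, 184, 209], [58, 111, 124], [55, 64, 69], [54, 56, 59], [53, 56, 59], [54, 60, 62], [53, 57, 58], [52, 55, 58]]
[[-0.001 -0.965 -0.264  0.067]
 [ 1.    -0.001 -0.    -0.   ]
 [ 0.    -0.264  0.965 -0.126]
 [ 0.     0.     0.     1.   ]] [[299.   0. 284.]
 [  0. 299. 208.]
 [  0.   0.   1.]]
[0.34  0.34  0.341 0.34  0.341 0.346 0.34  0.334 0.327 0.321 0.313 0.308
 0.306 0.307 0.307 0.308 0.308 0.309 0.308 0.309 0.309 0.309 0.31  0.309
 0.309 0.31  0.31  0.348 0.35  0.349 0.349 0.349 0.351 0.35 ]
```

View pics/c1.png

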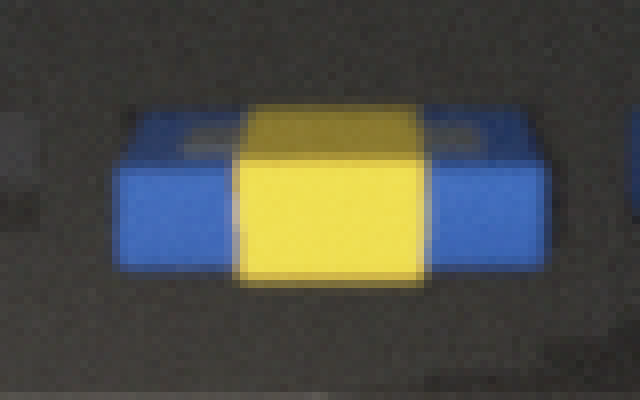

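The crop shows the bright top face at rows 180–194.5, centre (281.2,187.2). The dark band above it is the far face.

```bash
python3 - <<'E'
from station import sense,vision
from h import *
from scipy.spatial.transform import Rotation as R
s=sense(); a=vision.snapshot('wrist')
T=np.eye(4);T[:3,:3]=R.from_quat(s['tool_rot']).as_matrix();T[:3,3]=s['tcp_pos'];T=T@a['mount']
p=(T@np.r_[np.linalg.solve(a['mtx'],[281.2,187.3,1])*.309,1])[:3]
print(s['tcp_pos'],s['force'],p,ray(a,T,281.2,187.3,.068)); d=p-s['tcp_pos']; print(d/.03)
m=(a['image'][:,:,0]<300)
for q in((314,183),(250,183)): print(q,ray(a,T,*q,.07))
E
```

```text
[0.55115189 0.01157502 0.24818841] [-0.41216279  0.27403344  0.40331309] [0.55688688 0.01468601 0.07066646] [0.55635323 0.01474764 0.068     ]
[ 0.19116632  0.10369973 -5.91739839]
(314, 183) [ 0.55902522 -0.01936874  0.07      ]
(250, 183) [0.56337931 0.04650562 0.07      ]
```

```bash
python3 -m crank '[{"dp":[0.08,0.05,-0.3],"angular":[0,0,0.6]},{"dp":[0.08,0.05,-0.6],"angular":[0,0,0.6]},{"dp":[0,0,-0.6],"angular":[0,0,0]},{"dp":[0,0,-0.6],"angular":[0,0,0]},{"dp":[0,0,-0.6],"angular":[0,0,0]},{"dp":[0,0,-0.6],"angular":[0,0,0]},{"dp":[0,0,-0.6],"angular":[0,0,0]},{"dp":[0,0,-0.4],"angular":[0,0,0]},{"dp":[0,0,-0.3],"angular":[0,0,0]},{"dp":[0,0,0],"angular":[0,0,0]},{"dp":[0,0,0],"angular":[0,0,0]}]'
python3 look.py pics/w2.png .068
```

```text
t: 3.65
tcp_pos: [0.5567, 0.0155, 0.1105]
tool_rot: [1.0, -0.021, 0.0, 0.0]
force: [0.1, 0.2, 0.1]
finger_gap: 0.001
gripper_force: 0.0
[0.55671028 0.01549053 0.11048697] tool y 0 [[-4.300e-02 -9.991e-01  0.000e+00]
 [ 5.000e-04 -1.000e-04 -1.000e+00]] [0.07295458 0.22629205 0.13339104] 0.0010445602827645684 3.65
Y [285.3 228.8] 1322 plane [0.5643 0.0149 0.068 ] depth [0.5643 0.0149 0.068 ] [41. 40.] 90.0
B [121.9 135. ] 611 plane [0.6224 0.1021 0.068 ] depth [0.6224 0.1041 0.0643] [24. 26.] 90.0
B [200.4 136.3] 1013 plane [0.6199 0.0592 0.068 ] depth [0.6199 0.0599 0.0652] [25. 42.] 90.0
B [251.4 233. ] 808 plane [0.5625 0.0353 0.068 ] depth [0.5634 0.035  0.0705] [26. 41.] 4.8
B [318.9 234.6] 809 plane [ 0.5598 -0.005   0.068 ] depth [ 0.5606 -0.0048  0.0702] [42. 26.] 85.4
B [391.9 231.7] 2352 plane [ 0.5597 -0.0486  0.068 ] depth [ 0.5556 -0.0526  0.0571] [96. 33.] 1.6
```

View pics/w2.png

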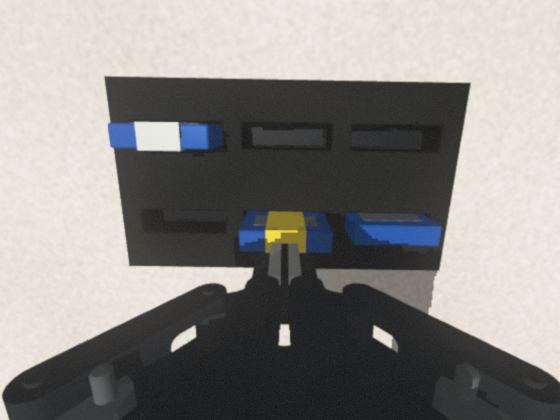

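The fingertips, at (285,247), are lined up over the yellow top, which spans columns 240–331 and rows 227–251. The neighbours are clear. Next I'll descend slowly and press.

```bash
python3 -m crank '[{"dp":[0,-0.02,-0.3],"angular":[0,0,0]},{"dp":[0,0,-0.3],"angular":[0,0,0]},{"dp":[0,0,-0.1],"angular":[0,0,0]},{"dp":[0,0,-0.05],"angular":[0,0,0]},{"dp":[0,0,-0.05],"angular":[0,0,0]},{"dp":[0,0,-0.05],"angular":[0,0,0]},{"dp":[0,0,-0.05],"angular":[0,0,0]},{"dp":[0,0,-0.05],"angular":[0,0,0]},{"dp":[0,0,0],"angular":[0,0,0]}]'
python3 -m crank '[{"dp":[0,0,-0.05],"angular":[0,0,0]},{"dp":[0,0,-0.05],"angular":[0,0,0]},{"dp":[0,0,0],"angular":[0,0,0]}]'
```

```text
t: 4.6
tcp_pos: [0.5562, 0.015, 0.0818]
tool_rot: [1.0, -0.021, -0.0, -0.0]
force: [-1.7, 0.5, 2.7]
finger_gap: -0.001
gripper_force: 1.2
t: 4.9
tcp_pos: [0.5564, 0.015, 0.0785]
tool_rot: [1.0, -0.021, -0.0, -0.0]
force: [-1.3, 0.2, 0.8]
finger_gap: -0.001
gripper_force: 0.5
```

```bash
python3 -m crank '[{"dp":[0,0,-0.04],"angular":[0,0,0]},{"dp":[0,0,-0.04],"angular":[0,0,0]},{"dp":[0,0,-0.04],"angular":[0,0,0]},{"dp":[0,0,0],"angular":[0,0,0]}]'
python3 -m crank '[{"dp":[0,0,-0.03],"angular":[0,0,0]},{"dp":[0,0,0],"angular":[0,0,0]}]'
python3 -m crank '[{"dp":[0,0,-0.03],"angular":[0,0,0]},{"dp":[0,0,0],"angular":[0,0,0]}]'
```

```text
t: 5.3
tcp_pos: [0.5564, 0.015, 0.075]
tool_rot: [1.0, -0.022, -0.0, -0.0]
force: [-1.0, -0.4, 1.8]
finger_gap: 0.003
gripper_force: 0.9
t: 5.5
tcp_pos: [0.5564, 0.015, 0.0742]
tool_rot: [1.0, -0.021, 0.0, -0.0]
force: [-1.5, 1.2, 1.5]
finger_gap: 0.001
gripper_force: 1.0
t: 5.7
tcp_pos: [0.5564, 0.015, 0.0733]
tool_rot: [1.0, -0.021, -0.0, -0.0]
force: [-2.1, 0.6, 2.5]
finger_gap: 0.003
gripper_force: 1.2
```

```bash
python3 -m crank '[{"dp":[0,0,-0.02],"angular":[0,0,0]},{"dp":[0,0,0],"angular":[0,0,0]}]'
python3 -m crank '[{"dp":[0,0,-0.02],"angular":[0,0,0]},{"dp":[0,0,0],"angular":[0,0,0]}]'
```

```text
t: 5.9
tcp_pos: [0.5564, 0.015, 0.0731]
tool_rot: [1.0, -0.021, 0.0, 0.0]
force: [-1.3, -0.4, 5.4]
finger_gap: 0.0
gripper_force: 2.4
t: 6.1
tcp_pos: [0.5565, 0.015, 0.073]
tool_rot: [1.0, -0.021, 0.0, 0.0]
force: [-2.6, 1.0, 9.3]
finger_gap: -0.004
gripper_force: 4.3
```

The force is climbing while z holds at 0.073, so it is against the stop. I'll give one last small nudge, then retract straight up.

```bash
python3 -m crank '[{"dp":[0,0,-0.02],"angular":[0,0,0]},{"dp":[0,0,0],"angular":[0,0,0]}]'
python3 -m crank '[{"dp":[0,0,0.1],"angular":[0,0,0]},{"dp":[0,0,0.3],"angular":[0,0,0]},{"dp":[0,0,0.6],"angular":[0,0,0]},{"dp":[0,0,0.8],"angular":[0,0,0]},{"dp":[0,0,0.8],"angular":[0,0,0]},{"dp":[0,0,0.8],"angular":[0,0,0]},{"dp":[0,0,0.8],"angular":[0,0,0]},{"dp":[0,0,0.8],"angular":[0,0,0]},{"dp":[0,0,0.6],"angular":[0,0,0]},{"dp":[0,0,0.2],"angular":[0,0,0]},{"dp":[0,0,0],"angular":[0,0,0]},{"dp":[0,0,0],"angular":[0,0,0]}]'
python3 look.py pics/w3.png .056
```

```text
t: 6.3
tcp_pos: [0.5565, 0.015, 0.073]
tool_rot: [1.0, -0.021, 0.0, 0.0]
force: [-3.5, 0.3, 12.9]
finger_gap: 0.001
gripper_force: 6.3
t: 7.5
tcp_pos: [0.5559, 0.0151, 0.2448]
tool_rot: [1.0, -0.021, -0.001, -0.0]
force: [0.2, 0.3, -0.8]
finger_gap: -0.007
gripper_force: 0.0
[0.55587471 0.01505109 0.24479145] tool y 0 [[-4.300e-02 -9.991e-01 -2.000e-04]
 [-1.400e-03  3.000e-04 -1.000e+00]] [ 0.20951566  0.27721466 -0.75994847] -0.007053049986909911 7.5
Y [284.5 187.3] 425 plane [0.559  0.0151 0.056 ] depth [0.5594 0.0151 0.058 ] [19. 22.] 90.0
B [191.9 129.5] 195 plane [0.6229 0.1067 0.056 ] depth [0.6229 0.1041 0.0648] [13. 14.] 90.0
B [234.2 131. ] 249 plane [0.6197 0.0637 0.056 ] depth [0.6197 0.0621 0.0659] [14. 19.] 90.0
B [265.1 187.4] 202 plane [0.5598 0.0358 0.056 ] depth [0.5599 0.0358 0.0567] [17. 14.] 90.0
B [303.7 187.9] 209 plane [ 0.5575 -0.0055  0.056 ] depth [ 0.5574 -0.0055  0.0555] [16. 13.] 90.0
B [348.9 189.1] 783 plane [ 0.554  -0.0539  0.056 ] depth [ 0.5541 -0.0539  0.0561] [17. 55.] 90.0
```

View pics/w3.png

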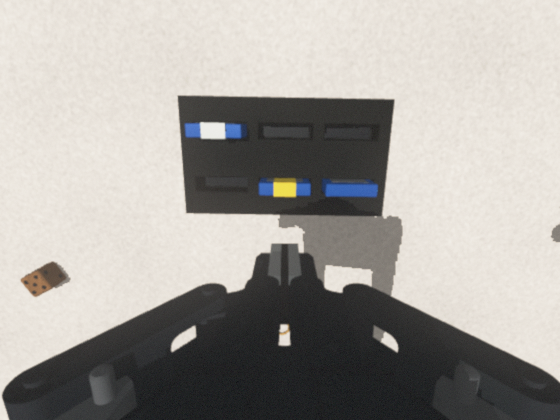

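The yellow cartridge at (285,187) is now level with the plain one at (349,189), both about 56 mm above the shelf. White at (212,131) is still up at about 65 mm, and the hand is clear.

```bash
python3 -c "
from station import order; print(order.sign_off())"
```

```text
the job is handed in; nothing more can be done
None
```

The yellow-striped cartridge is pressed fully home (about 13 N against its stop, top now level with the plain cartridge at about 56 mm); the hand is drawn clear, nothing else was touched, and the job was handed in at about 7.5 s.

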